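# Set out the reference board and hold the magnifier over the chip

## Task

Get the board in the green vice ready for checking against the reference: take the yellow-topped reference board out of the black rack and set it in the grey stand, foot behind the low lip, leaning back against the stand's back plate with its component side to the front, and let go. Then pick up the hand magnifier by its handle, carry it over the clutter and finish holding it still and level, lens centred over the square chip in the middle of the clamped board with about 30 mm between lens rim and chip, touching neither vice nor board. Set the reference board down rather than dropping it, and leave the other things on the bench as they are.

Things in the scene. Friction and masses are not known exactly. Their poses are not given: they have to be found in the camera images.
- sample: Reference board: black plate 8 (x) x 100 (y) x 130 mm (z up it), about 0.2 kg; green board and chip on its +x side 36 to 92 mm up, standing out 10 mm; back flat. Bare yellow band over the top 30 mm of both sides: grip there across the 8 mm. Origin: centre of the underside. Starts upright in the rack's middle slot, origin 8 mm above the bench, component side (+x) away from the robot within 0.25 rad
- sample_top (a point): Middle of the top edge of the reference board, 130 mm up its z axis
- rack: Black toothed rack, fixed, 120 (x) x 130 mm (y), sides 36 mm high, at the left or right of the bench, the magnifier at the other. Origin: centre of underside. The reference board comes straight up out of its middle slot (10 mm wide, floor at z = 8, teeth to z = 34 mm). Two short green boards fixed 36 mm before and behind it, tops at z = 78 mm
- stand: Grey bent-steel stand, fixed, 90 mm wide (y); origin on its underside, front = +x, away from the robot within 0.25 rad. Base 3 mm thick. Back plate leans 20 deg to -x: front face from x 10, z 3 up to x -17, z 78 mm. Front lip to z 11, inner face at x 26 mm. Reference board flush on the back: its origin at x 14, y 0, z 4 mm, its +x to the front, its z axis leaning 20 deg to -x
- magnifier: Hand magnifier lying flat: white handle 24 wide (y) x 18 mm thick (z), x = -50 to +56 mm; round black and white lens rim, 72 mm across, 14 thick, centred at x = +95 mm. About 0.14 kg (varies), balance point about x = +40 mm. Origin: underside of the handle at the grip place; z up. Starts with the lens away from the robot within 0.45 rad
- lens (a point): Centre of the underside of the lens rim, 95 mm along the magnifier's x axis from its origin, flush with the handle's underside; axes as the magnifier's
- vice: Small green board vice, fixed, yaw within 0.35 rad; jaws 64 mm wide, screw and tommy bar to its +x end (to x = 126 mm). Origin: on the bench below the middle of the jaws. The green board, 86 (x) x 90 mm (y), is clamped level, upper face 71.6 mm above the bench; a black connector along one edge is the highest point, 80 mm above the bench
- chip (a point): Centre of the top of the square black chip (20 mm) in the middle of the clamped board, 75 mm above the bench; axes as the vice's
- spool: Solder spool with blue rims, 60 mm in diameter, on a steel base 76 mm square, 94 mm tall in all; loose, to be left alone. Origin: centre of the underside
- flux: Amber bottle with red cap, 48 mm in diameter, 115 mm tall; loose, to be left alone. Origin: centre of the underside
- brush: Black brush with yellow bristles, 125 mm long (x) x 32 mm wide, 80 mm tall with its handle; loose, to be left alone. Origin: centre of the underside
- cleaner: Black round tip cleaner with brass wool, 72 mm in diameter, 51 mm tall; loose, to be left alone. Origin: centre of the underside
- driver: Screwdriver with red handle, about 160 mm long, lying; loose, to be left alone. Origin: on the bench under its middle
Things that resemble listed ones, but are neither listed nor needed, are in the scene too. Of the things that look like the magnifier, the largest one is meant.

How it is judged:
By the outcome, as a careful person would: the job done as asked, in the order asked, and still so for the second after the job is handed in, while the arm keeps its last pose, push and grip.
It also fails if it takes over 67 s, if anything falls off the work surface, if the arm or the gripper's body presses on something with over 40 N, if the wrist force passes 120 N, or if a joint passes its speed limit or range.

## Robot

A 6-joint arm with a two-finger parallel gripper is mounted at the origin on the work surface. World frame = base frame: x ahead of the robot, y to its left, z up, the work surface at z = 0. Lengths are in m, angles in rad, forces in N, time in s.
With the tool pointing down it reaches from about 0.375 to 0.9 m from the base axis. Payload 3.1 kg.
Tool frame: the origin (TCP) lies at the centre of the arm's flange, where the gripper is bolted on; the fingertips stand robot.tip_extent ahead of it and the grasp point (between the pads) lies 164 mm ahead of it (robot.tip_extent is the distance from the TCP to the fingertips, in m); z points along the fingers, y is the line along which they close (so a half turn about z gives the same grasp; the last joint's range is limited). The gripper opens to 87 mm and grips with 3 to 60 N. Pads are 19 mm wide; open, the fingers measure 117 mm over their backs; the gripper's body (75 mm by 190 mm) begins 51 mm behind the grasp point.
Start: joints at [-1.306, 0.527, 1.433, -0, 1.181, -0.178], TCP at [0.268, -0.564, 0.405] pointing down, gripper open.
Joint ranges: [-3.08, 3.08], [-0.75, 2.2], [0.22, 2.44], [-1.43, 4.57], [0, 2.65], [-2.85, 2.85]. Speed limits (rad/s): [2.79, 2.79, 3.14, 3.14, 3.14, 3.14].

## Interface

Orientations are given as a unit quaternion [x, y, z, w].
In Python, from rig import get_obs, camera, hand_in, cut_out, robot gives the robot as it stands.
- The arm moves only by the tool step_arm, never from a script. Its argument "rows" is a list of rows, each a list of 6 numbers: the shift along the world's x, y, z in m, then the turn, a rotation vector about the world's x, y, z in degrees. A call has 1 to 12 rows; each row shifts and turns the commanded pose from where the row before left it; what a row does not reach is not made up. A row lasts 1/8 s, in which the tool goes at most 62.5 mm and 10.7 degrees, less where a joint would pass 70% of its speed; a pose out of reach is approached as far as the arm can. A call is refused whole if a number of a shift passes 0.0625 or a number of a turn 10.7, either way. A call with a gripper value outside its range is refused whole. "jaw" is the finger opening in m, from 0 to 0.087, set as the call begins (left out, the last holds). The fingers move at their own pace and stop on an object; "squeeze" is the grip in N (left out, the last holds). Time passes only in rows, so rows that do not move let the fingers close. It gives the time, the measured TCP pose, the force, the opening and the grip force at its end, in the units of the state.
- get_obs(): the state, without advancing time (a new reading comes with each control period).
- camera(name): name is "scene" or "side" or "wrist"; returns a dict with "pixels" (480x640x3 uint8, blue, green, red), "depth" (480x640 float32, m along the optical axis (not along the pixel's ray), 0 where there is no reading), "fov_y" (degrees; the focal length in pixels is half the picture's height over the tangent of half this angle, whatever the lens; pixels are square), "cx", "cy" (the principal point, pixels), "extrinsics" (4x4, takes a point from camera to world coordinates); the wrist camera has in their place "mount" (4x4, takes a point from camera to tool coordinates, whose origin is the TCP and whose axes are the flange's). Camera axes: x right, y up, looking along -z (the intrinsics and any distortion apply to the point x, -y, -z); pixel columns grow to the right and rows downward; lengths in m; the calibration is good to about 2 mm. The wrist camera is an equidistant fisheye: a pixel r from the principal point sees the ray r / f radians off the axis. A picture is of the moment at which its call begins: read the wrist's pose just before it.
- hand_in(): hands the job in; it is judged then, once.
Trained networks look in the newest picture that a camera, given by its name, has taken for a name from the list of things; names that differ only in an ending like _2 or _b are one class to them, and where a whole thing is asked for, a point or a joint stands for the part that bears it (a point fixed in the world has none). Each returns a list of dicts, best first, with "confidence" (0 to 1); they miss things now and then, are a little off and sometimes report something else, mostly with a low value. They report only what shows in the picture. A call takes as long as a camera call. They do not tell look-alikes from the thing itself.
- cut_out(label, camera): "region" (480x640 bool, what is visible of it) and "extent" ([centre column, centre row, width, height] in pixels, round what is visible of it).
The state is a dict: "time": time; "q": joint angles; "joint_velocities": joint speeds; "joint_torque": joint torques, N m; "position": TCP position; "tool_rot": TCP orientation; "ft_force": force on the tool from outside, world axes, zero at the start; "moment": the same for the moment, N m; "grip_width": finger opening in m; "grip_force": force on a finger pad.
Only numpy, scipy, OpenCV 4.12 (cv2) and the standard library are available. Lean on these libraries where they do the work, as an engineer would, in place of code of your own. Each camera call takes 0.05 s, during which the arm holds its last target. There are 200 camera calls.

## Working session

There is one attempt and no reset: what is moved stays moved. The work goes in short steps, Python scripts to look and compute and a tool call to move; the robot and the scene stay as the last step left them, time stands still between calls to the robot, and variables do not carry over. Pictures are saved under pics/ and viewed, at most 10 in all, crops included, and the job is handed in when it is done.

Besides the shell and the picture viewer there is one more tool, called after ">>>" by a JSON object that holds its "op" and its "data". step_arm: Moves the arm, as the interface text tells. Its arguments: {"type":"object","properties":{"rows":{"type":"array"},"jaw":{"type":"number"},"squeeze":{"type":"number"}},"required":["rows"]}

```bash
ls; mkdir -p pics; cat > h.py <<'E'
import numpy as np, cv2, pickle
from rig import get_obs, camera, cut_out, robot
from scipy.spatial.transform import Rotation as R
def cloud(c):
    d=c["depth"]; f=240/np.tan(np.radians(c["fov_y"])/2)
    v,u=np.mgrid[0:480,0:640]
    P=np.stack([(u-c["cx"])/f*d,-(v-c["cy"])/f*d,-d],-1)
    E=np.array(c["extrinsics"]); W=P@E[:3,:3].T+E[:3,3]
    W[d<=0]=np.nan
    return W
E
python3 - <<'E'
from h import *
print(robot, get_obs())
for n in ("scene","side"):
    c=camera(n); W=cloud(c); np.save(n+".npy",W); cv2.imwrite(f"pics/{n}.png",c["pixels"])
    print(n,{k:c[k] for k in c if k not in("pixels","depth")})
    for l in ("sample","rack","stand","magnifier","vice","chip","spool","flux","brush","cleaner","driver"):
        for r in cut_out(l,n)[:3]:
            p=W[r["region"]]; p=p[~np.isnan(p[:,0])]
            print(l,round(r["confidence"],2),np.round(r["extent"]),np.round(np.median(p,0),3) if len(p) else None,np.round(p.min(0),3) if len(p) else None,np.round(p.max(0),3) if len(p) else None)
E
```

```text
pics
<Robot object at 0x7f71ad75fe00> {'time': 0.0, 'q': array([-1.30548237e+00,  5.28500897e-01,  1.43391203e+00, -1.66502903e-05,
        1.18139772e+00, -1.78493370e-01]), 'joint_velocities': array([-0.00012806,  0.00196648,  0.00042863,  0.00036348, -0.00028618,
       -0.00053468]), 'joint_torque': array([-4.78717611e-04, -4.40041208e+01, -1.76592940e+01,  6.32319669e-02,
        5.83075953e-02, -1.83431403e-04]), 'position': array([ 0.26830009, -0.56410116,  0.40374677]), 'tool_rot': array([ 9.75478949e-01,  2.20089961e-01, -5.58177896e-05, -1.10761546e-03]), 'ft_force': array([ 0.16132537,  0.47834412, -0.71640809]), 'moment': array([0.03377291, 0.01347303, 0.01223679]), 'grip_force': 0.0, 'grip_width': 0.08645857197203573}
scene {'fov_y': 55.50297598280458, 'cx': 311.022244419379, 'cy': 240.7330092890123, 'extrinsics': array([[-2.68866175e-01, -7.47735918e-01,  6.07125997e-01,
         1.23696596e+00],
       [ 9.63177514e-01, -2.08881805e-01,  1.69285168e-01,
         1.80929214e-01],
       [ 2.36973431e-04,  6.30285164e-01,  7.76363675e-01,
         9.58685299e-01],
 
[... 2901 characters left out ...]
 0.096]
spool 0.72 [278. 147.   5.  49.] [0.482 0.384 0.096] [0.474 0.361 0.007] [0.492 0.597 0.14 ]
flux 0.73 [290. 189.  18.  44.] [0.506 0.226 0.058] [0.483 0.135 0.002] [0.531 0.254 0.116]
brush 0.79 [256. 240.  17.  50.] [0.429 0.029 0.038] [ 0.406 -0.001 -0.001] [0.444 0.183 0.08 ]
cleaner 0.73 [423. 258.  36.  34.] [ 0.782 -0.046  0.04 ] [ 0.75  -0.064  0.   ] [0.825 0.01  0.053]
cleaner 0.48 [329. 405. 110.  68.] [ 0.575 -0.381  0.012] [ 0.468 -0.428  0.001] [ 0.638 -0.322  0.022]
cleaner 0.24 [419. 361.  18.  74.] [ 0.703 -0.335  0.022] [ 0.685 -0.373 -0.   ] [ 0.725 -0.213  0.028]
driver 0.69 [419. 361.  16.  70.] [ 0.702 -0.335  0.022] [ 0.685 -0.373 -0.   ] [ 0.726 -0.217  0.028]
```

```bash
python3 - <<'E'
import cv2
a=cv2.imread("pics/scene.png")[130:380,130:550]; cv2.imwrite("pics/sc2.png",cv2.resize(a,(800,476),interpolation=2))
a=cv2.imread("pics/side.png")[110:460,140:480]; cv2.imwrite("pics/sd2.png",cv2.resize(a,(580,597),interpolation=2))
E
```

```text
(no output)
```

View pics/sc2.png

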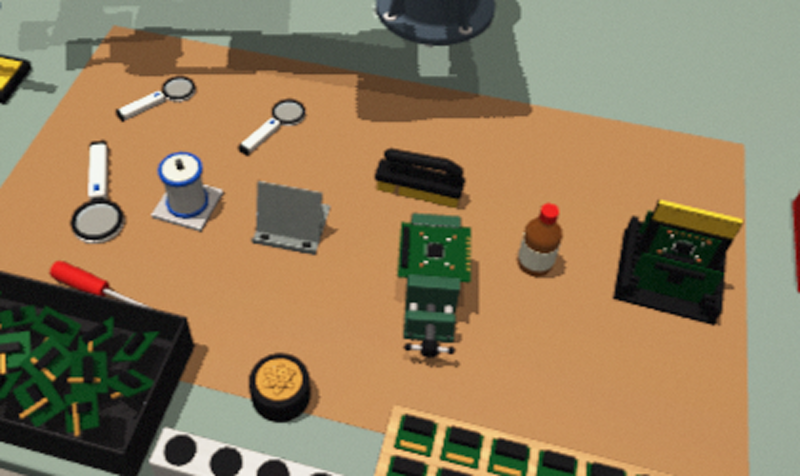

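View pics/sd2.png

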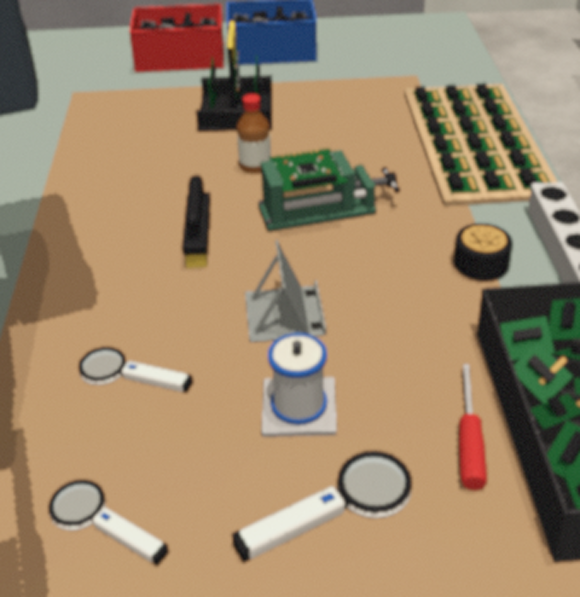

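The pictures show the yellow-topped board in the rack at the right of the scene view (crop px 697,218), the grey stand (290,215), the vice with its chip (435,250) and the large magnifier at left (97,190), all of which agree with the networks. Next I fit poses.

```bash
python3 - <<'E'
from h import *
from scipy.ndimage import binary_erosion
A=np.load("scene.npy");B=np.load("side.npy")
ia=cv2.imread("pics/scene.png");ib=cv2.imread("pics/side.png")
def box(W,lo,hi): return np.all((W>lo)&(W<hi),-1)
for n,W,im in(("sc",A,ia),("sd",B,ib)):
    hsv=cv2.cvtColor(im,cv2.COLOR_BGR2HSV)
    m=box(W,[.4,.33,.108],[.56,.52,.16])
    p=W[m]
    if len(p)>5:
        r=cv2.minAreaRect((p[:,:2]*1000).astype(np.float32)); print(n,"sample band",r,p[:,2].max(),len(p))
        t=p[p[:,2]>.132];print(" top",t.mean(0).round(4),len(t)); 
        for z0,z1 in((.11,.117),(.117,.124),(.124,.131)):
            s=p[(p[:,2]>z0)&(p[:,2]<z1)]
            if len(s)>4: k=np.polyfit(s[:,1],s[:,0],1); print(z0,k.round(4),s[:,1].min().round(4),s[:,1].max().round(4),len(s), np.std(s[:,0]-np.polyval(k,s[:,1])).round(4))
    # stand
    m=box(W,[.44,-.16,.02],[.6,-.03,.09]); p=W[m]
    c=p.mean(0)
    for _ in range(8):
        q=p if _==0 else p[np.abs((p-c)@nn)<.004]
        c=q.mean(0); nn=np.linalg.svd(q-c)[2][2]; nn*=np.sign(nn[0])
    print(n,"stand plate c",c.round(4),"n",nn.round(4),len(q),"tilt",np.degrees(np.arcsin(nn[2])),"yaw",np.arctan2(nn[1],nn[0]))
    e=np.array([-nn[1],nn[0]])/np.hypot(nn[0],nn[1]); s=q[:,:2]@e; print(" along",np.percentile(s,[0,1,99,100]).round(4), "e",e.round(4))
    # magnifier
    m=box(W,[.42,-.46,.006],[.67,-.29,.03]); p=W[m]; print(n,"mag",len(p))
    rim=p[p[:,0]>.575]; 
    r=cv2.minEnclosingCircle((rim[:,:2]*1000).astype(np.float32)); print(r)
    hd=p[(p[:,0]<.545)]; r=cv2.minAreaRect((hd[:,:2]*1000).astype(np.float32)); print(r, np.percentile(hd[:,2],[50,98]))
    # vice board
    m=box(W,[.48,.04,.066],[.62,.2,.078]); p=W[m]; r=cv2.minAreaRect((p[:,:2]*1000).astype(np.float32)); print(n,"board",r,p.mean(0).round(4),len(p))
    m=box(W,[.48,.04,.06],[.62,.2,.09])&(hsv[...,2]<45); 
    print(" dark"); 
    k,l,st,ce=cv2.connectedComponentsWithStats(m.astype(np.uint8))
    for i in range(1,k):
        if st[i,4]>8: print(st[i],W[l==i].mean(0).round(4))
E
```

```text
sc sample band ((480.8692932128906, 417.69659423828125), (100.1369857788086, 14.198437690734863), 87.58476257324219) 0.14444948322179674 530
 top [0.4822 0.4175 0.1381] 225
0.11 [0.0563 0.4605] 0.3679 0.465 85 0.0015
0.117 [0.0446 0.4657] 0.3682 0.4675 91 0.0013
0.124 [0.0557 0.461 ] 0.3676 0.4668 95 0.0014
sc stand plate c [ 0.5396 -0.0917  0.0515] n [0.9374 0.0398 0.3459] 724 tilt 20.237484231854822 yaw 0.04243564495614582
 along [-0.1604 -0.1597 -0.0709 -0.0698] e [-0.0424  0.9991]
sc mag 1066
((626.2252807617188, -371.8871154785156), 89.8585433959961)
((483.3847961425781, -374.50994873046875), (170.16470336914062, 122.91756439208984), 89.02767181396484) [0.01709435 0.02355785]
sc board ((570.3519897460938, 114.24675750732422), (107.48664855957031, 90.29509735107422), 9.68958854675293) [0.5723 0.118  0.0742] 1055
 dark
[341 249   4  22  70] [0.5866 0.078  0.081 ]
[354 258   9   7  47] [0.5784 0.1146 0.077 ]
sd sample band ((480.64154052734375, 414.4786376953125), (107.84269714355469, 9.128765106201172), 87.20850372314453) 0.1403065159774728 105
 top [0.481  0.4099 0.1372] 62
0.11 [0.1472 0.4246] 0.3657 0.4133 11 0.0016
0.117 [0.1332 0.4293] 0.3606 0.421 13 0.0024
0.124 [0.1224 0.4331] 0.3654 0.4334 15 0.0024
sd stand plate c [ 0.539  -0.1006  0.0529] n [0.9349 0.0309 0.3535] 297 tilt 20.698635015138738 yaw 0.03305948658234527
 along [-0.159  -0.1581 -0.0674 -0.0669] e [-0.0331  0.9995]
sd mag 2442
((603.6322021484375, -356.1455993652344), 36.87678146362305)
((509.6604919433594, -399.0328063964844), (85.27865600585938, 25.901935577392578), 24.875728607177734) [0.01724269 0.02013379]
sd board ((570.8436889648438, 112.50955200195312), (105.57865905761719, 95.20148468017578), 9.589722633361816) [0.5686 0.111  0.0722] 872
 dark
[312 214  25   6  64] [0.5824 0.073  0.0776]
```

>>> {"op": "step_arm", "data": {"rows": [[0.03,0.06,0,0,0,6.2],[0.03,0.06,0,0,0,6.2],[0.03,0.06,0,0,0,6.2],[0.03,0.06,0,0,0,6.2],[0.03,0.06,0,0,0,6.2],[0.03,0.06,0,0,0,6.2],[0.03,0.06,0,0,0,6.2],[0.03,0.06,0,0,0,6.2],[0.03,0.06,0,0,0,6.1],[0.03,0.06,0,0,0,6]], "jaw": 0.05}}

```text
time: 2.45
position: [0.5487, -0.0035, 0.4051]
tool_rot: [0.723, 0.69, 0.0, 0.0]
ft_force: [0.5, -0.5, -0.2]
grip_width: 0.0499
grip_force: 0.0
```

>>> {"op": "step_arm", "data": {"rows": [[-0.0125,0.054,0,0,0,0],[-0.0125,0.054,0,0,0,0],[-0.0125,0.054,0,0,0,0],[-0.0125,0.054,0,0,0,0],[-0.0125,0.054,0,0,0,0],[-0.0125,0.054,0,0,0,0],[-0.0125,0.054,0,0,0,0],[0,0,0,0,0,0],[0,0,0,0,0,0]]}}

```text
time: 3.58
position: [0.4602, 0.3725, 0.4046]
tool_rot: [0.724, 0.689, -0.0, 0.0]
ft_force: [0.4, 0.5, -0.6]
grip_width: 0.0503
grip_force: 0.0
```

```bash
cat >> h.py <<'E'
def wcloud():
    o=get_obs(); c=camera("wrist"); d=c["depth"]; f=240/np.tan(np.radians(c["fov_y"])/2)
    v,u=np.mgrid[0:480,0:640]; x=u-c["cx"]; y=v-c["cy"]; r=np.hypot(x,y)+1e-9; th=r/f
    s=np.tan(np.minimum(th,1.5))/r
    P=np.stack([x*s*d,-y*s*d,-d],-1); M=np.array(c["mount"]); P=P@M[:3,:3].T+M[:3,3]
    W=P@R.from_quat(o["tool_rot"]).as_matrix().T+o["position"]; W[(d<=0)|(th>1.45)]=np.nan
    return o,c,W
def pose(o):
    m=R.from_quat(o["tool_rot"]).as_matrix()
    return "p %s x %s y %s z %s grasp %s F %s w %.4f g %.1f t %.2f"%(o["position"].round(4),m[:,0].round(3),m[:,1].round(3),m[:,2].round(3),(o["position"]+.164*m[:,2]).round(4),o["ft_force"].round(1),o["grip_width"],o["grip_force"],o["time"])
E
python3 - <<'E'
from h import *
print(robot.tip_extent)
o,c,W=wcloud(); print(pose(o)); print(c["fov_y"],c["cx"],c["cy"],c["mount"])
cv2.imwrite("pics/w1.png",c["pixels"]); np.save("w1.npy",W)
hsv=cv2.cvtColor(c["pixels"],cv2.COLOR_BGR2HSV)
m=(hsv[...,0]>20)&(hsv[...,0]<35)&(hsv[...,1]>120)&np.all((W>[.4,.33,.1])&(W<[.56,.52,.16]),-1)
p=W[m]; print(len(p)); t=p[p[:,2]>.133]
for q in (p,t): print(cv2.minAreaRect((q[:,:2]*1000).astype(np.float32)),np.percentile(q[:,2],[2,50,98]).round(4))
E
```

```text
0.1822
p [0.4602 0.3725 0.4046] x [ 0.049  0.999 -0.001] y [ 0.999 -0.049 -0.   ] z [-0.    -0.001 -1.   ] grasp [0.4601 0.3724 0.2406] F [ 0.4  0.5 -0.6] w 0.0503 g 0.0 t 3.58
65.70646984690485 318.77092874232426 231.91249250781146 [[-5.12405058e-06  9.53964277e-01  2.99920253e-01  8.34370468e-02]
 [ 9.99999999e-01  1.75511754e-05 -3.87407775e-05 -7.89037342e-04]
 [-4.22212708e-05  2.99920253e-01 -9.53964276e-01  2.01724660e-02]
 [ 0.00000000e+00  0.00000000e+00  0.00000000e+00  1.00000000e+00]]
2152
((479.12310791015625, 419.23516845703125), (99.15850067138672, 9.347297668457031), 87.07959747314453) [0.1133 0.1379 0.1395]
((479.1254577636719, 419.23486328125), (99.15800476074219, 9.347314834594727), 87.08697509765625) [0.1352 0.138  0.1395]
```

View pics/w1.png

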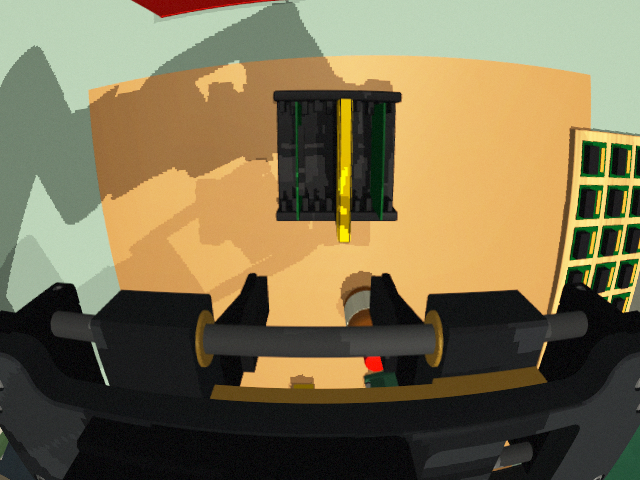

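>>> {"op": "step_arm", "data": {"rows": [[0.01,0.024,-0.02,0,0,0],[0.009,0.0227,-0.02,0,0,0],[0,0,-0.03,0,0,0],[0,0,-0.025,0,0,0],[0,0,-0.0196,0,0,0],[0,0,0,0,0,0]]}}

```text
time: 4.38
position: [0.4798, 0.4174, 0.2885]
tool_rot: [0.725, 0.688, -0.002, -0.0]
ft_force: [0.3, -1.0, 0.6]
grip_width: 0.0499
grip_force: 0.0
```

>>> {"op": "step_arm", "data": {"rows": [[0,0,0,0,0,0],[0,0,0,0,0,0],[0,0,0,0,0,0],[0,0,0,0,0,0],[0,0,0,0,0,0]], "jaw": 0, "squeeze": 35}}

```text
time: 5.0
position: [0.4793, 0.4194, 0.2903]
tool_rot: [0.725, 0.689, 0.0, 0.0]
ft_force: [-1.9, 0.2, 0.6]
grip_width: 0.0078
grip_force: 4.0
```

>>> {"op": "step_arm", "data": {"rows": [[0,0,0,0,0,0],[0,0,0,0,0,0],[0,0,0.01,0,0,0],[0,0,0.02,0,0,0],[0,0,0.03,0,0,0],[0,0,0.035,0,0,0],[0,0,0.035,0,0,0],[0,0,0.03,0,0,0],[0,0,0,0,0,0]]}}

```text
time: 6.12
position: [0.4796, 0.4195, 0.4532]
tool_rot: [0.725, 0.689, 0.003, 0.001]
ft_force: [-0.4, -0.1, -0.1]
grip_width: 0.0076
grip_force: 35.0
```

```bash
python3 - <<'E'
from h import *
print(pose(get_obs()))
E
```

```text
p [0.4796 0.4195 0.4532] x [0.05  0.999 0.004] y [ 0.999 -0.05   0.005] z [ 0.005  0.003 -1.   ] grasp [0.4805 0.4201 0.2892] F [-0.4 -0.1 -0.1] w 0.0076 g 35.0 t 6.12
```

>>> {"op": "step_arm", "data": {"rows": [[-0.005,-0.035,0,0,0,1.04],[-0.005,-0.05,0,0,0,1],[-0.005,-0.05,0,0,0,1],[-0.005,-0.05,0,0,0,1],[-0.005,-0.05,0,0,0,1],[-0.005,-0.05,0,0.127,-3.33,0],[-0.005,-0.05,0,0.127,-3.33,0],[-0.005,-0.05,-0.01,0.127,-3.33,0],[-0.005,-0.05,-0.02,0.127,-3.33,0],[-0.0035,-0.045,-0.02,0.127,-3.33,0],[0,-0.037,-0.029,0.127,-3.33,0],[0,0,0,0,0,0]]}}

```text
time: 7.62
position: [0.4296, -0.0995, 0.3683]
tool_rot: [0.686, 0.708, 0.124, 0.117]
ft_force: [-0.2, 0.4, -1.7]
grip_width: 0.0078
grip_force: 35.0
```

```bash
python3 - <<'E'
from h import *
o,c,W=wcloud(); print(pose(o)); cv2.imwrite("pics/w2.png",c["pixels"]); np.save("w2.npy",W)
for n in("scene","side"):
    c=camera(n); np.save(n+"2.npy",cloud(c)); cv2.imwrite(f"pics/{n}2.png",c["pixels"])
a=cv2.imread("pics/scene2.png")[130:330,200:460]; b=cv2.imread("pics/w2.png")
cv2.imwrite("pics/j2.png",np.vstack([cv2.resize(b,(400,300)),cv2.resize(a,(390,300),interpolation=2)[:, :390] if 0 else cv2.resize(a,(400,300),interpolation=2)]))
E
```

```text
p [ 0.4296 -0.0995  0.3683] x [-0.032  0.999  0.004] y [0.941 0.029 0.336] z [ 0.336  0.015 -0.942] grasp [ 0.4847 -0.0971  0.2139] F [-0.2  0.4 -1.7] w 0.0078 g 35.0 t 7.62
```

View pics/j2.png

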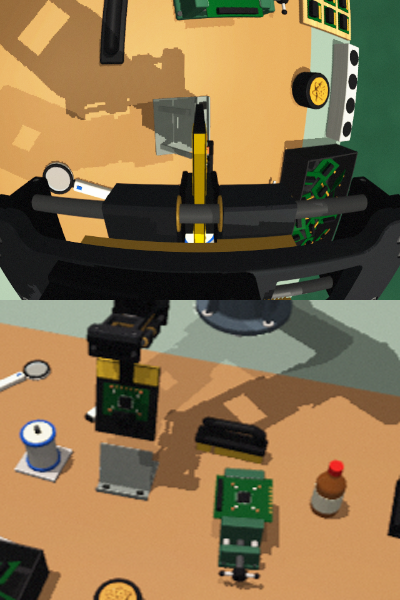

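The board is held, leaning and component side forward, above the stand (lower half, px 128,400 over 126,470). Now I measure the board relative to the stand in the same picture.

```bash
python3 - <<'E'
from h import *
def plane(p,n0,tol=.003):
    c=np.median(p,0);nn=n0
    for k in range(10):
        q=p[np.abs((p-c)@nn)<tol]; c=q.mean(0); nn=np.linalg.svd(q-c,full_matrices=False)[2][2]; nn*=np.sign(nn[0])
    return c,nn,q
W=np.load("scene2.npy"); im=cv2.imread("pics/scene2.png")
box=lambda lo,hi: np.all((W>lo)&(W<hi),-1)
n0=np.array([.94,.036,.34])
c,nn,q=plane(W[box([.44,-.16,.02],[.6,-.03,.082])],n0)
print("stand",c.round(4),nn.round(4),len(q)); e=np.array([-.038,.9993,0]); s=q@e; print(np.percentile(s,[0.5,99.5]).round(4),q[:,2].max())
hsv=cv2.cvtColor(im,cv2.COLOR_BGR2HSV)
m=(hsv[...,0]>20)&(hsv[...,0]<35)&(hsv[...,1]>120)&box([.42,-.18,.15],[.6,0,.26])
m0=cv2.erode(m.astype(np.uint8),np.ones((3,3)))>0
c2,n2,q2=plane(W[m0],n0); print("band",c2.round(4),n2.round(4),len(q2)); s=W[m]@e; print(np.percentile(s,[.5,99.5]).round(4))
b=W[box([.42,-.18,.08],[.6,0,.26])]; s=b@e; print("board e",np.percentile(s,[.5,99.5]).round(4))
print("front face offset of band along stand n:",(c2-c)@nn)
# bottom of board: lowest point above stand
b=b[(np.abs((b-c2)@n2)<.014)]; t=np.cross(n2,e); t*=np.sign(t[2]); print("along axis",np.percentile((b-c2)@t,[.5,99.5]).round(4),"low z",np.percentile(b[:,2],[.5,99.5]).round(4))
E
```

```text
stand [ 0.5398 -0.092   0.0513] [0.9398 0.0363 0.3397] 652
[-0.1573 -0.068 ] 0.08175801571692387
band [ 0.4901 -0.0964  0.2155] [0.9506 0.0271 0.3091] 254
[-0.1646 -0.0674]
board e [-0.1645 -0.0652]
front face offset of band along stand n: 0.008944523482417921
along axis [-0.1401  0.0206] low z [0.0812 0.238 ]
```

>>> {"op": "step_arm", "data": {"rows": [[0.0028,0.0025,0.001,0,0,0.5],[0,0,0,0,0,0],[0.0077,0.0003,-0.0212,0,0,0],[0.0077,0.0003,-0.0212,0,0,0],[0.0077,0.0003,-0.0212,0,0,0],[0.0077,0.0003,-0.0212,0,0,0],[0,0,0,0,0,0],[0,0,0,0,0,0]]}}

```text
time: 8.78
position: [0.4646, -0.0936, 0.288]
tool_rot: [0.68, 0.713, 0.126, 0.12]
ft_force: [0.3, -0.7, -1.0]
grip_width: 0.0079
grip_force: 35.0
```

```bash
cat > chk.py <<'E'
from h import *
import sys
print(pose(get_obs()))
c=camera("scene"); W=cloud(c); im=c["pixels"]; cv2.imwrite("pics/sc_%s.png"%sys.argv[1],im)
d=camera("side"); cv2.imwrite("pics/sd_%s.png"%sys.argv[1],d["pixels"])
box=lambda lo,hi: np.all((W>lo)&(W<hi),-1)
hsv=cv2.cvtColor(im,cv2.COLOR_BGR2HSV)
m=(hsv[...,0]>20)&(hsv[...,0]<35)&(hsv[...,1]>120)&box([.42,-.18,.08],[.6,0,.26])
p=W[cv2.erode(m.astype(np.uint8),np.ones((3,3)))>0]
c=np.array([.5398,-.092,.0513]);nn=np.array([.9398,.0363,.3397]);e=np.array([-.038,.9993,0])
q=p-p.mean(0); n2=np.linalg.svd(q,full_matrices=False)[2][2]; n2*=np.sign(n2[0])
d=(p-c)@nn; print("band gap back (mm)",(np.median(d)-.008)*1e3,"n",n2.round(3),"e",np.percentile(W[m]@e,[.5,99.5]).round(4),"top z",np.percentile(W[m][:,2],99).round(4))
E
python3 chk.py a
```

```text
p [ 0.4646 -0.0936  0.288 ] x [-0.047  0.999 -0.   ] y [0.938 0.045 0.343] z [ 0.342  0.016 -0.939] grasp [ 0.5207 -0.091   0.1339] F [ 0.3 -0.7 -1. ] w 0.0079 g 35.0 t 8.78
band gap back (mm) 7.066131580102315 n [0.957 0.047 0.286] e [-0.1603 -0.0638] top z 0.1506
```

>>> {"op": "step_arm", "data": {"rows": [[-0.0028,0,-0.001,0,0,0],[0,0,0,0,0,0],[0.002,0,-0.0056,0,0,0],[0.002,0,-0.0056,0,0,0],[0.0005,0,-0.0014,0,0,0],[0.0005,0,-0.0014,0,0,0],[0,0,0,0,0,0],[0,0,0,0,0,0]]}}

```text
time: 9.88
position: [0.4667, -0.094, 0.2724]
tool_rot: [0.68, 0.712, 0.126, 0.12]
ft_force: [-0.2, 0.0, -1.0]
grip_width: 0.0077
grip_force: 35.0
```

```bash
python3 chk.py b; python3 -c "
import cv2,numpy as np
a=cv2.imread('pics/sc_b.png')[190:290,240:330];b=cv2.imread('pics/sd_b.png')[200:330,260:370]
cv2.imwrite('pics/j3.png',np.hstack([cv2.resize(a,(400,444),interpolation=2),cv2.resize(b,(376,444),interpolation=2)]))"
```

```text
p [ 0.4667 -0.094   0.2724] x [-0.047  0.999  0.   ] y [0.939 0.044 0.342] z [ 0.342  0.016 -0.94 ] grasp [ 0.5227 -0.0914  0.1183] F [-0.2  0.  -1. ] w 0.0077 g 35.0 t 9.88
band gap back (mm) 3.5830488250222605 n [0.95  0.044 0.308] e [-0.1609 -0.0644] top z 0.1776
```

View pics/j3.png

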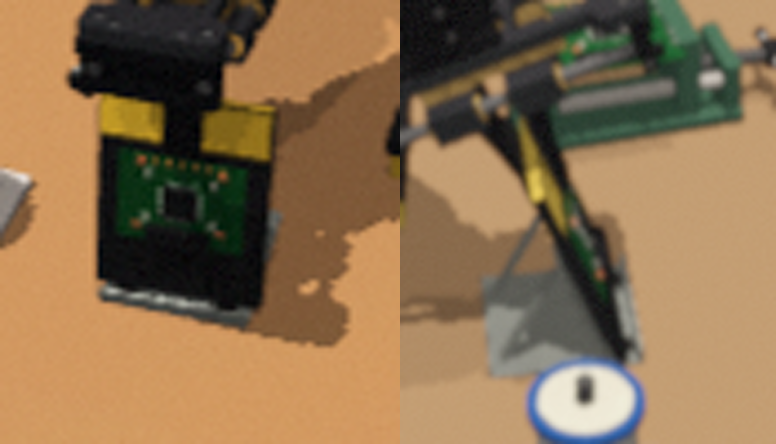

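The board is just above the base with its foot behind the lip (right view, px 625,355) and parallel to the plate. I lower it in small steps to contact.

>>> {"op": "step_arm", "data": {"rows": [[0.0003,0,-0.001,0,0,0],[0.0003,0,-0.001,0,0,0],[0,0,0,0,0,0],[0,0,0,0,0,0]]}}

```text
time: 10.48
position: [0.4673, -0.094, 0.2703]
tool_rot: [0.68, 0.712, 0.126, 0.12]
ft_force: [0.4, -0.1, -2.0]
grip_width: 0.0074
grip_force: 35.0
```

>>> {"op": "step_arm", "data": {"rows": [[0.0003,0,-0.001,0,0,0],[0,0,0,0,0,0],[0,0,0,0,0,0]]}}

```text
time: 10.85
position: [0.4676, -0.094, 0.2695]
tool_rot: [0.68, 0.712, 0.126, 0.12]
ft_force: [-0.8, -0.9, 1.3]
grip_width: 0.008
grip_force: 35.0
```

>>> {"op": "step_arm", "data": {"rows": [[0.0003,0,-0.0008,0,0,0],[0,0,0,0,0,0],[0,0,0,0,0,0]]}}

```text
time: 11.22
position: [0.4676, -0.0939, 0.2694]
tool_rot: [0.68, 0.712, 0.126, 0.12]
ft_force: [-4.3, -0.8, 9.8]
grip_width: 0.0076
grip_force: 35.0
```

>>> {"op": "step_arm", "data": {"rows": [[-0.001,0,-0.0003,0,0,0],[-0.001,0,-0.0003,0,0,0],[0,0,0,0,0,0],[0,0,0,0,0,0]]}}

```text
time: 11.72
position: [0.4664, -0.0941, 0.269]
tool_rot: [0.68, 0.712, 0.126, 0.121]
ft_force: [-2.1, 2.1, 8.7]
grip_width: 0.0073
grip_force: 35.0
```

>>> {"op": "step_arm", "data": {"rows": [[-0.001,0,0,0,0,0],[-0.001,0,0,0,0,0],[0,0,0,0,0,0],[0,0,0,0,0,0]]}}

```text
time: 12.22
position: [0.4649, -0.0944, 0.2686]
tool_rot: [0.68, 0.712, 0.126, 0.121]
ft_force: [2.0, 1.1, 5.7]
grip_width: 0.0079
grip_force: 35.1
```

```bash
python3 chk.py c
```

```text
p [ 0.4649 -0.0944  0.2686] x [-0.046  0.999 -0.002] y [0.938 0.044 0.345] z [ 0.344  0.014 -0.939] grasp [ 0.5214 -0.092   0.1147] F [2.  1.1 5.7] w 0.0079 g 35.1 t 12.22
band gap back (mm) 1.3160826293034944 n [0.936 0.044 0.349] e [-0.161 -0.065] top z 0.1982
```

>>> {"op": "step_arm", "data": {"rows": [[-0.0008,0,0,0,0,0],[0,0,0,0,0,0],[0,0,0,0,0,0]]}}

```text
time: 12.7
position: [0.464, -0.0945, 0.2685]
tool_rot: [0.68, 0.712, 0.126, 0.121]
ft_force: [3.6, 1.0, 5.4]
grip_width: 0.0079
grip_force: 35.2
```

>>> {"op": "step_arm", "data": {"rows": [[-0.0006,0,0,0,0,0],[0,0,0,0,0,0],[0,0,0,0,0,0]]}}

```text
time: 13.08
position: [0.4634, -0.0946, 0.2684]
tool_rot: [0.68, 0.712, 0.126, 0.121]
ft_force: [5.8, 0.1, 5.3]
grip_width: 0.008
grip_force: 35.3
```

>>> {"op": "step_arm", "data": {"rows": [[0,0,0,0,0,0],[0,0,0,0,0,0],[0,0,0,0,0,0]], "squeeze": 3}}

```text
time: 13.45
position: [0.4624, -0.0943, 0.2677]
tool_rot: [0.68, 0.712, 0.125, 0.12]
ft_force: [2.6, -2.6, 0.7]
grip_width: 0.0092
grip_force: 3.1
```

>>> {"op": "step_arm", "data": {"rows": [[0,0,0,0,0,0],[0,0,0,0,0,0],[0,0,0,0,0,0],[0,0,0,0,0,0]], "jaw": 0.03}}

```text
time: 13.95
position: [0.4622, -0.0938, 0.2678]
tool_rot: [0.68, 0.713, 0.126, 0.119]
ft_force: [0.2, -0.5, 0.6]
grip_width: 0.0291
grip_force: 0.0
```

```bash
python3 chk.py d
```

```text
p [ 0.4622 -0.0938  0.2678] x [-0.047  0.999  0.001] y [0.939 0.044 0.341] z [ 0.341  0.017 -0.94 ] grasp [ 0.518  -0.091   0.1136] F [ 0.2 -0.5  0.6] w 0.0291 g 0.0 t 13.95
band gap back (mm) -2.2965384190697526 n [0.921 0.041 0.388] e [-0.1618 -0.0642] top z 0.1358
```

>>> {"op": "step_arm", "data": {"rows": [[-0.0034,-0.0002,0.0094,0,0,0],[-0.0103,-0.0005,0.0282,0,0,0],[-0.0103,-0.0005,0.0282,0,0,0],[-0.0103,-0.0005,0.0282,0,0,0],[0,0,0.02,-0.2,4.98,0],[0,0,0,-0.23,4.98,0],[0,-0.03,0,-0.23,4.98,0],[0.01,-0.04,0,-0.23,4.98,0],[0.02,-0.05,0,0,0,-9.5],[0.02,-0.05,0,0,0,-9.5],[0.02,-0.05,0,0,0,-9.5],[0.02,-0.05,0,0,0,-9.5]]}}

```text
time: 15.55
position: [0.5182, -0.3672, 0.3826]
tool_rot: [0.89, 0.456, 0.0, 0.0]
ft_force: [0.7, 0.3, 0.1]
grip_width: 0.0298
grip_force: 0.0
```

>>> {"op": "step_arm", "data": {"rows": [[0.005,-0.03,0,0,0,-9.5],[0,0,0,0,0,-9.5],[0,0,0,0,0,-9.5],[0,0,0,0,0,0],[0,0,0,0,0,0]], "jaw": 0.05}}

```text
time: 16.18
position: [0.523, -0.3955, 0.3823]
tool_rot: [0.974, 0.227, 0.0, 0.001]
ft_force: [0.0, 0.7, -0.0]
grip_width: 0.0495
grip_force: 0.0
```

```bash
python3 chk.py e; python3 - <<'E'
from h import *
o,c,W=wcloud(); print(pose(o)); im=c["pixels"]; cv2.imwrite("pics/w3.png",im); np.save("w3.npy",W)
for r in cut_out("magnifier","wrist")[:3]:
    g=r["region"]; p=W[g]; p=p[~np.isnan(p[:,0])]; print(round(r["confidence"],2),np.round(r["extent"]),p.min(0).round(3),p.max(0).round(3))
    print(cv2.minAreaRect((p[p[:,2]>.008][:,:2]*1000).astype(np.float32)))
a=cv2.imread('pics/sc_e.png')[170:290,220:340];b=cv2.imread('pics/sd_e.png')[180:330,250:400]
cv2.imwrite('pics/j4.png',np.vstack([np.hstack([cv2.resize(a,(300,300),interpolation=2),cv2.resize(b,(300,300),interpolation=2)]),cv2.resize(im,(600,300))]) if 0 else np.hstack([np.vstack([cv2.resize(a,(300,300),interpolation=2),cv2.resize(b,(300,300),interpolation=2)]),cv2.copyMakeBorder(cv2.resize(im,(500,375)),0,225,0,0,0)]))
E
```

```text
p [ 0.523  -0.3955  0.3823] x [0.897 0.443 0.   ] y [ 0.443 -0.897  0.001] z [ 0.001 -0.001 -1.   ] grasp [ 0.5231 -0.3957  0.2183] F [ 0.   0.7 -0. ] w 0.0495 g 0.0 t 16.18
band gap back (mm) -2.5903928560148715 n [0.913 0.034 0.407] e [-0.1618 -0.0641] top z 0.1285
p [ 0.5231 -0.3955  0.3822] x [0.897 0.442 0.001] y [ 0.442 -0.897  0.001] z [ 0.001 -0.001 -1.   ] grasp [ 0.5232 -0.3956  0.2182] F [ 0.7 -0.2  0.6] w 0.0497 g 0.0 t 16.27
0.68 [314. 167.  72. 183.] [ 0.468 -0.421 -0.001] [ 0.637 -0.316  0.022]
((557.9871826171875, -383.4617919921875), (177.97462463378906, 70.04774475097656), 35.03041458129883)
0.56 [ 94. 248.  68.  83.] [ 0.291 -0.309 -0.002] [ 0.521 -0.132  0.272]
((418.6300964355469, -218.49298095703125), (51.415321350097656, 268.1114501953125), 59.34611511230469)
0.55 [276. 313.  18.  24.] [ 0.379 -0.419  0.   ] [ 0.409 -0.396  0.015]
((395.28204345703125, -404.4474182128906), (17.816349029541016, 27.610815048217773), 49.34724044799805)
```

View pics/j4.png

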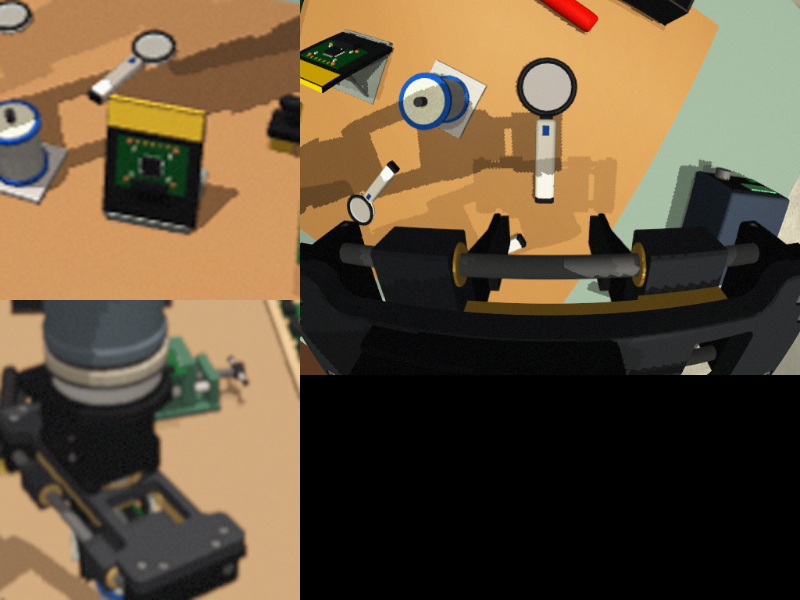

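The board stands in the stand (upper left, px 155,165). Its tilt measures a few degrees steep, so I check how far forward the foot sits.

```bash
cat > seat.py <<'E'
from h import *
c0=np.array([.5398,-.092,.0513]);nn=np.array([.9398,.0363,.3397]);nn/=np.linalg.norm(nn);e=np.array([-.038,.9993,0])
t=np.cross(nn,e); t*=np.sign(t[2])
Ws=[]
for k in range(4):
    c=camera("scene"); Ws.append(cloud(c))
W=np.nanmean(Ws,0); im=c["pixels"]
D=(W-c0)@nn; S=(W-c0)@t; Y=W@e
m=(Y>-.157)&(Y<-.069)&(np.abs(D)<.03)&(S>-.06)
for a in np.arange(-.05,.1,.01):
    q=m&(S>a)&(S<a+.01); hs=im[q]
    if q.sum()>3: print("s %.3f z %.3f"%(a+.005,np.median(W[q][:,2])),q.sum(),"front off mm: edges",(np.median(D[q&((Y<-.148)|(Y>-.08))])*1e3).round(1),"mid",(np.median(D[q])*1e3).round(1),"std",(D[q].std()*1e3).round(1))
E
python3 seat.py
```

```text
s -0.045 z 0.013 152 front off mm: edges 15.0 mid 14.9 std 2.8
s -0.035 z 0.023 109 front off mm: edges 13.2 mid 13.6 std 1.2
s -0.025 z 0.032 117 front off mm: edges 12.4 mid 12.5 std 1.1
s -0.015 z 0.040 81 front off mm: edges 11.9 mid 12.2 std 2.4
s -0.005 z 0.052 135 front off mm: edges 11.3 mid 13.6 std 3.9
s 0.005 z 0.060 118 front off mm: edges 11.1 mid 12.1 std 1.7
s 0.015 z 0.069 117 front off mm: edges 9.8 mid 11.1 std 2.0
s 0.025 z 0.078 126 front off mm: edges 9.3 mid 10.2 std 1.6
s 0.035 z 0.087 127 front off mm: edges 7.9 mid 9.1 std 1.3
s 0.045 z 0.096 132 front off mm: edges 6.8 mid 6.9 std 1.3
s 0.055 z 0.105 120 front off mm: edges 6.8 mid 6.5 std 1.0
s 0.065 z 0.114 131 front off mm: edges 5.6 mid 5.5 std 1.1
s 0.075 z 0.124 159 front off mm: edges 4.2 mid 4.2 std 2.4
```

>>> {"op": "step_arm", "data": {"rows": [[0.02,0.0385,0,0,0,-4],[0.02,0.0385,0,0,0,-4],[0.02,0.0385,0,0,0,-4],[0.02,0.0385,0,0,0,-4],[0.02,0.0385,0,0,0,-4],[0.02,0.0385,0,0,0,-4],[0.02,0.0385,0,-0.3,8.33,0],[0.02,0.038,0,-0.3,8.33,0],[0,0,-0.04,-0.35,8.33,0],[0,0,-0.05,0,0,0],[0,0,-0.05,0,0,0],[0,0,0,0,0,0]], "jaw": 0}}

```text
time: 18.08
position: [0.6815, -0.0877, 0.2373]
tool_rot: [0.975, 0.019, -0.221, 0.003]
ft_force: [-0.7, -0.6, 0.9]
grip_width: 0.0009
grip_force: 0.0
```

```bash
python3 - <<'E'
from h import *
o=get_obs();print(pose(o)); m=R.from_quat(o["tool_rot"]).as_matrix(); tip=o["position"]+.1822*m[:,2]
d=tip[:2]-[.5464,-.0934]; print("tip",tip.round(4),"local",d@[.9993,.038],d@[-.038,.9993])
E
```

```text
p [ 0.6815 -0.0877  0.2373] x [ 0.902  0.035 -0.431] y [ 0.038 -0.999 -0.002] z [-0.431 -0.014 -0.902] grasp [ 0.6109 -0.09    0.0893] F [-0.7 -0.6  0.9] w 0.0009 g 0.0 t 18.07
tip [ 0.603  -0.0903  0.0729] local 0.05669544113963176 0.0009428132856076294
```

>>> {"op": "step_arm", "data": {"rows": [[0,0,-0.025,0,0,0],[0,0,-0.024,0,0,0],[0,0,0,0,0,0],[-0.01,0,0,0,0,0],[-0.01,0,0,0,0,0],[-0.003,0,0,0,0,0],[0,0,0,0,0,0],[0,0,0,0,0,0]]}}

```text
time: 19.08
position: [0.6604, -0.0883, 0.1932]
tool_rot: [0.976, 0.018, -0.216, 0.005]
ft_force: [0.5, 0.1, -0.7]
grip_width: 0.0003
grip_force: 0.0
```

```bash
python3 chk.py f; python3 - <<'E'
import cv2,numpy as np
b=cv2.imread('pics/sd_f.png')[220:320,250:390]
cv2.imwrite('pics/j5.png',cv2.resize(b,(770,550),interpolation=2))
E
```

```text
p [ 0.6604 -0.0883  0.1932] x [ 0.906  0.034 -0.421] y [ 0.038 -0.999  0.001] z [-0.421 -0.017 -0.907] grasp [ 0.5914 -0.0911  0.0445] F [ 0.5  0.1 -0.7] w 0.0003 g 0.0 t 19.07
band gap back (mm) -2.6381565116504224 n [0.936 0.007 0.352] e [-0.1017 -0.0643] top z 0.1273
```

View pics/j5.png

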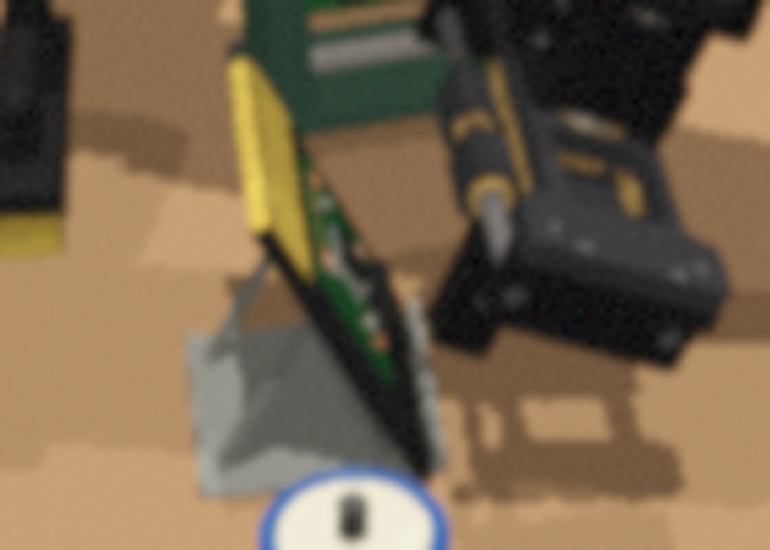

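The foot rests close to the lip (px 425,465) and the closed fingertips stand in front of it (460,340). I push the foot back gently.

>>> {"op": "step_arm", "data": {"rows": [[-0.004,0,-0.003,0,0,0],[-0.003,0,0,0,0,0],[-0.002,0,0,0,0,0],[0,0,0,0,0,0]]}}

```text
time: 19.68
position: [0.651, -0.0882, 0.19]
tool_rot: [0.976, 0.018, -0.216, 0.005]
ft_force: [0.4, 0.4, 0.1]
grip_width: 0.0007
grip_force: 0.0
```

>>> {"op": "step_arm", "data": {"rows": [[-0.002,0,0,0,0,0],[-0.002,0,0,0,0,0],[0,0,0,0,0,0]]}}

```text
time: 20.05
position: [0.6473, -0.0882, 0.1901]
tool_rot: [0.976, 0.018, -0.216, 0.005]
ft_force: [0.5, 0.1, 0.6]
grip_width: 0.0001
grip_force: 0.2
```

>>> {"op": "step_arm", "data": {"rows": [[-0.002,0,0,0,0,0],[-0.001,0,0,0,0,0],[0,0,0,0,0,0]]}}

```text
time: 20.42
position: [0.6445, -0.0883, 0.1901]
tool_rot: [0.976, 0.018, -0.216, 0.005]
ft_force: [1.5, -0.3, -0.4]
grip_width: 0.0009
grip_force: 1.1
```

>>> {"op": "step_arm", "data": {"rows": [[-0.0015,0,0,0,0,0],[-0.0015,0,0,0,0,0],[0,0,0,0,0,0]]}}

```text
time: 20.8
position: [0.6415, -0.0883, 0.1902]
tool_rot: [0.976, 0.018, -0.215, 0.005]
ft_force: [3.5, -0.2, -0.0]
grip_width: 0.0007
grip_force: 1.9
```

```bash
python3 seat.py
```

```text
s -0.045 z 0.012 20 front off mm: edges 8.7 mid 8.2 std 5.5
s 0.025 z 0.080 7 front off mm: edges 7.2 mid 7.3 std 2.0
s 0.035 z 0.087 24 front off mm: edges 8.3 mid 9.4 std 1.3
s 0.045 z 0.096 24 front off mm: edges 8.9 mid 8.8 std 0.9
s 0.055 z 0.107 30 front off mm: edges 8.0 mid 8.0 std 0.9
s 0.065 z 0.115 37 front off mm: edges 8.3 mid 8.2 std 0.7
s 0.075 z 0.124 38 front off mm: edges 8.1 mid 8.1 std 0.6
s 0.085 z 0.129 19 front off mm: edges 5.0 mid 5.0 std 2.9
```

>>> {"op": "step_arm", "data": {"rows": [[0.002,0,0,0,0,0],[0.008,0,0,0,0,0],[0.015,0,0,0,0,0],[0.015,0,0,0,0,0],[0,0,0.05,0,0,0],[0,0,0.06,0,0,0],[0,0,0.05,0.3,-8.3,0],[0,0,0.03,0.3,-8.3,0],[-0.015,-0.038,0,0.35,-8.3,4],[-0.02,-0.0385,0,0,0,4],[-0.02,-0.0385,0,0,0,4],[-0.02,-0.0385,0,0,0,4]]}}

```text
time: 22.5
position: [0.6049, -0.2424, 0.3793]
tool_rot: [0.987, 0.159, -0.002, 0.002]
ft_force: [0.2, -0.2, -0.1]
grip_width: 0.0002
grip_force: 0.0
```

>>> {"op": "step_arm", "data": {"rows": [[-0.02,-0.0385,0,0,0,4],[-0.02,-0.0385,0,0,0,4],[-0.02,-0.0385,0,0,0,0],[-0.022,-0.038,0,0,0,0],[0,0,0,0,0,0],[0,0,0,0,0,0]], "jaw": 0.05}}

```text
time: 23.25
position: [0.5239, -0.3947, 0.3792]
tool_rot: [0.974, 0.226, -0.0, 0.001]
ft_force: [-0.5, 0.1, 0.6]
grip_width: 0.0478
grip_force: 0.0
```

```bash
python3 seat.py; cat > mag.py <<'E'
from h import *
o,c,W=wcloud(); print(pose(o)); im=c["pixels"]; np.save("w4.npy",W); cv2.imwrite("pics/w4.png",im)
g=cut_out("magnifier","wrist")
for r in g[:2]:
    m=r["region"]; p=W[m]; p=p[~np.isnan(p[:,0])]; print(round(r["confidence"],2),np.round(r["extent"]),p.min(0).round(3),p.max(0).round(3))
b=np.all((W>[.44,-.45,.009])&(W<[.66,-.30,.026]),-1)
hsv=cv2.cvtColor(im,cv2.COLOR_BGR2HSV)
p=W[b]; 
rim=p[np.hypot(p[:,0]-.6036,p[:,1]+.3561)<.045]
from scipy.optimize import least_squares
h=cv2.convexHull((rim[:,:2]*1000).astype(np.float32)); (x,y),rr=cv2.minEnclosingCircle(h); print("lens",x,y,rr,np.percentile(rim[:,2],[5,50,95]).round(4))
hd=p[np.hypot(p[:,0]-.6036,p[:,1]+.3561)>.042]
print("handle",cv2.minAreaRect((hd[:,:2]*1000).astype(np.float32)),np.median(hd[:,2]),len(hd))
cc=hd[:,:2].mean(0); d=np.array([x,y])/1000-cc; print("yaw from centroids",np.degrees(np.arctan2(d[1],d[0])), "centroid",cc)
E
python3 mag.py
```

```text
s -0.045 z 0.012 141 front off mm: edges 8.4 mid 8.6 std 5.5
s -0.035 z 0.021 109 front off mm: edges 8.0 mid 8.4 std 0.9
s -0.025 z 0.031 112 front off mm: edges 8.0 mid 8.1 std 0.9
s -0.015 z 0.039 71 front off mm: edges 7.8 mid 8.1 std 1.0
s -0.005 z 0.052 129 front off mm: edges 8.2 mid 10.9 std 4.0
s 0.005 z 0.059 111 front off mm: edges 8.5 mid 9.8 std 1.6
s 0.015 z 0.069 112 front off mm: edges 8.3 mid 10.0 std 1.8
s 0.025 z 0.078 119 front off mm: edges 8.6 mid 9.5 std 1.7
s 0.035 z 0.088 120 front off mm: edges 8.1 mid 9.3 std 1.2
s 0.045 z 0.096 126 front off mm: edges 8.0 mid 8.2 std 1.3
s 0.055 z 0.106 116 front off mm: edges 8.2 mid 8.4 std 0.9
s 0.065 z 0.115 126 front off mm: edges 8.0 mid 8.2 std 1.0
s 0.075 z 0.125 123 front off mm: edges 8.4 mid 8.3 std 0.9
s 0.085 z 0.129 70 front off mm: edges 6.2 mid 5.3 std 2.9
p [ 0.5248 -0.3939  0.3799] x [ 0.897  0.442 -0.001] y [ 0.442 -0.897  0.005] z [ 0.001 -0.005 -1.   ] grasp [ 0.525  -0.3947  0.2159] F [-0.9  0.3  0.7] w 0.0493 g 0.0 t 23.45
0.86 [278. 313.  17.  20.] [ 0.383 -0.418  0.003] [ 0.41  -0.398  0.015]
0.77 [314. 170.  77. 187.] [ 0.46  -0.422 -0.002] [ 0.641 -0.315  0.022]
lens 598.7135009765625 -355.99365234375 40.95175552368164 [0.0092 0.0107 0.0149]
handle ((518.328369140625, -391.5237121582031), (105.04704284667969, 24.06262969970703), 25.06960678100586) 0.01778474490140519 2613
yaw from centroids 23.79896846802568 centroid [ 0.51927845 -0.39102698]
```

The board is now flush (front face 8 mm off the plate all the way up). Next I grasp the magnifier.

>>> {"op": "step_arm", "data": {"rows": [[-0.008,0.001,-0.02,0,0,-1.2],[0,0,-0.04,0,0,0],[0,0,-0.04,0,0,0],[0,0,-0.04,0,0,0],[0,0,-0.03,0,0,0],[0,0,-0.012,0,0,0],[0,0,0,0,0,0],[0,0,0,0,0,0]]}}

```text
time: 24.55
position: [0.5168, -0.3946, 0.1994]
tool_rot: [0.976, 0.216, 0.001, 0.004]
ft_force: [-0.3, -1.0, 0.6]
grip_width: 0.0499
grip_force: 0.0
```

>>> {"op": "step_arm", "data": {"rows": [[0,0,-0.007,0,0,0],[0,0,-0.0065,0,0,0],[0,0,0,0,0,0],[0,0,0,0,0,0]]}}

```text
time: 25.05
position: [0.5162, -0.3942, 0.1844]
tool_rot: [0.976, 0.216, 0.0, 0.003]
ft_force: [-0.5, 0.6, -0.5]
grip_width: 0.0498
grip_force: 0.0
```

>>> {"op": "step_arm", "data": {"rows": [[0,0,0,0,0,0],[0,0,0,0,0,0],[0,0,0,0,0,0],[0,0,0,0,0,0],[0,0,0,0,0,0],[0,0,0,0,0,0]], "jaw": 0, "squeeze": 50}}

```text
time: 25.8
position: [0.5161, -0.3941, 0.1845]
tool_rot: [0.976, 0.216, 0.0, 0.003]
ft_force: [-0.6, 0.8, 0.7]
grip_width: 0.0235
grip_force: 50.0
```

>>> {"op": "step_arm", "data": {"rows": [[0,0,0.008,0,0,0],[0,0,0.02,0,0,0],[0,0,0.04,0,0,0],[0,0,0.05,0,0,0],[0,0,0.05,0,0,0],[0,0,0.04,0,0,0],[0,0,0.008,0,0,0],[0,0,0,0,0,0]]}}

```text
time: 26.8
position: [0.5159, -0.3939, 0.401]
tool_rot: [0.976, 0.216, 0.0, 0.003]
ft_force: [-0.3, -0.3, -1.8]
grip_width: 0.0232
grip_force: 50.0
```

>>> {"op": "step_arm", "data": {"rows": [[-0.003,0.03,0,0,0,-2],[-0.005,0.05,0,0,0,-2],[-0.005,0.052,0,0,0,-2],[-0.005,0.052,0,0,0,-2],[-0.005,0.052,0,0,0,-2],[-0.005,0.052,0,0,0,-2],[-0.005,0.052,0,0,0,-2],[-0.002,0.03,0,0,0,-1],[0,0.02,0,0,0,0],[0,0,0,0,0,0],[0,0,0,0,0,0]]}}

```text
time: 28.18
position: [0.4811, -0.0047, 0.3995]
tool_rot: [0.996, 0.087, -0.001, 0.003]
ft_force: [-0.3, -0.1, -1.2]
grip_width: 0.0236
grip_force: 50.0
```

```bash
python3 - <<'E'
from h import *
o,c,W=wcloud(); print(pose(o)); im=c["pixels"]; cv2.imwrite("pics/w5.png",im); np.save("w5.npy",W)
m=R.from_quat(o["tool_rot"]).as_matrix()
s=camera("scene"); Ws=cloud(s); cv2.imwrite("pics/sc5.png",s["pixels"]); np.save("sc5.npy",Ws)
for nm,X,I in(("w",W,im),("s",Ws,s["pixels"])):
    T=(X-o["position"])@m   # tool coords
    b=(np.abs(T[...,1])<.045)&(T[...,0]>.05)&(T[...,0]<.15)&(T[...,2]>.15)&(T[...,2]<.2)
    p=T[b]; print(nm,"lens tool",len(p))
    if len(p)>20:
        h=(p[:,:2]*1000).astype(np.float32); print(cv2.minEnclosingCircle(h),np.percentile(p[:,2],[2,50,98]).round(4))
        A=np.c_[p[:,:2],np.ones(len(p))]; k=np.linalg.lstsq(A,p[:,2],rcond=None)[0]; print("plane slope deg",np.degrees(k[:2]),k)
    b=np.all((X>[.5,.04,.066])&(X<[.66,.19,.085]),-1)
    hsv=cv2.cvtColor(I,cv2.COLOR_BGR2HSV)
    d=b&(hsv[...,2]<45); k,l,st,ce=cv2.connectedComponentsWithStats(d.astype(np.uint8),connectivity=4)
    for i in range(1,k):
        if st[i,4]>15: q=X[l==i]; print(nm,st[i],ce[i].round(1),np.median(q,0).round(4),cv2.minAreaRect((q[:,:2]*1000).astype(np.float32)))
    gr=b&(hsv[...,0]>45)&(hsv[...,0]<85)&(X[...,2]<.078); q=X[gr]; 
    if len(q)>9: print("green",cv2.minAreaRect((q[:,:2]*1000).astype(np.float32)))
E
```

```text
p [ 0.4811 -0.0047  0.3995] x [ 0.985  0.172 -0.003] y [ 0.172 -0.985  0.006] z [-0.002 -0.006 -1.   ] grasp [ 0.4808 -0.0057  0.2355] F [-0.3 -0.1 -1.2] w 0.0236 g 50.0 t 28.18
w lens tool 24521
((90.07010650634766, -1.1384196281433105), 41.58503341674805) [0.1674 0.1745 0.1764]
plane slope deg [1.63061573 0.1552582 ] [0.02845961 0.00270977 0.17090639]
green ((575.1240234375, 116.65096282958984), (116.34703826904297, 90.0841293334961), 9.872003555297852)
s lens tool 772
((91.53974914550781, 0.562923014163971), 42.28042984008789) [0.1638 0.1714 0.1778]
plane slope deg [2.93525719 0.12337725] [0.0512299  0.00215334 0.16626761]
s [340 248   6  23  86] [342.3 258.6] [0.5828 0.0769 0.0811] ((579.6161499023438, 76.15348815917969), (69.87537384033203, 10.129148483276367), 9.485157012939453)
s [355 258   8   7  46] [358.1 261.2] [0.5793 0.1146 0.0772] ((577.4077758789062, 115.28929901123047), (19.38016128540039, 16.559810638427734), 10.735387802124023)
s [344 281  27   4  37] [356.9 282.4] [0.6343 0.1244 0.0684] ((633.5816040039062, 124.2767105102539), (5.334527969360352, 60.30794906616211), 12.575133323669434)
green ((578.17626953125, 114.21884155273438), (119.97300720214844, 87.86627197265625), 10.537476539611816)
```

View pics/w5.png

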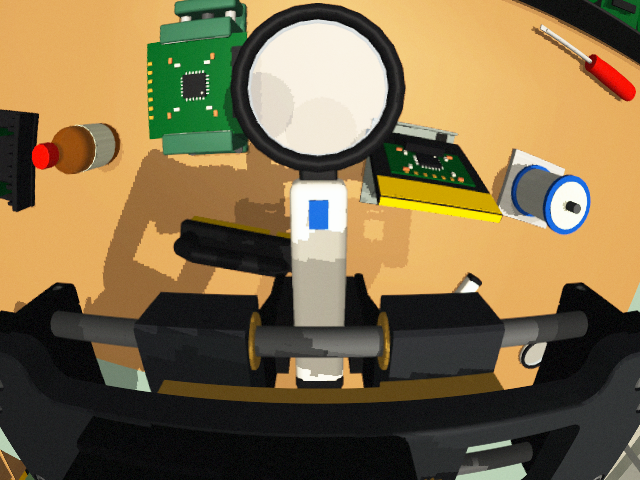

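```bash
python3 - <<'E'
from h import *
o=get_obs(); m=R.from_quat(o["tool_rot"]).as_matrix(); W=np.load("w5.npy"); im=cv2.imread("pics/w5.png")
T=(W-o["position"])@m; g=cv2.cvtColor(im,cv2.COLOR_BGR2GRAY)
b=np.zeros(g.shape,bool); b[60:112,165:225]=1
d=b&(g<70); k,l,st,ce=cv2.connectedComponentsWithStats(d.astype(np.uint8),connectivity=4)
i=1+np.argmax(st[1:,4]); q=W[l==i]; print("chip",st[i],ce[i],np.nanmedian(q,0).round(4),cv2.minAreaRect((q[:,:2]*1000).astype(np.float32)))
# rim mask: dark ring pixels around lens
v,u=np.mgrid[0:480,0:640]; b=(np.hypot(u-318,v-88)<92)&(g<60)&(T[...,2]<.19)&(T[...,2]>.15)
k,l,st,ce=cv2.connectedComponentsWithStats(b.astype(np.uint8)); i=1+np.argmax(st[1:,4]); p=T[l==i]
print("rim",st[i],cv2.minEnclosingCircle((p[:,:2]*1000).astype(np.float32)),np.percentile(p[:,2],[2,25,50,75,98]).round(4))
for a in np.arange(.045,.135,.01):
    q=p[(p[:,0]>a)&(p[:,0]<a+.01)]
    if len(q)>20: print(a.round(3),np.percentile(q[:,2],[10,50]).round(4),np.mean(q[:,1]).round(4))
b=np.zeros(g.shape,bool); b[188:320,300:338]=1; h=T[b]; h=h[(h[:,2]<.19)&(h[:,2]>.15)]
k=np.polyfit(h[:,0],h[:,2],1); print("handle slope deg",np.degrees(k[0]),"z at 0,50",np.polyval(k,0),np.polyval(k,.05),h[:,0].min(),h[:,0].max(), h[:,1].mean())
for a in np.arange(-.02,.07,.01):
    q=h[(h[:,0]>a)&(h[:,0]<a+.01)]
    if len(q)>20: print(a.round(3),np.median(q[:,2]).round(4),q[:,1].mean().round(4))
E
```

```text
chip [181  73  27  27 542] [193.85608856  85.30258303] [0.5749 0.1159 0.0747] ((574.0033569335938, 116.76468658447266), (21.956893920898438, 23.451505661010742), 8.492879867553711)
rim [ 230    3  175  177 8128] ((93.67105102539062, -1.2989683151245117), 37.359291076660156) [0.1701 0.1712 0.1718 0.1725 0.1743]
0.055 [0.1708 0.1721] -0.002
0.065 [0.1707 0.1717] -0.0017
0.075 [0.1707 0.1718] -0.0027
0.085 [0.1706 0.1717] -0.0025
0.095 [0.1706 0.1718] -0.0021
0.105 [0.1707 0.1718] -0.0024
0.115 [0.1707 0.1719] -0.0021
0.125 [0.1707 0.1717] -0.0019
handle slope deg -0.3929199118970065 z at 0,50 0.16706586153696665 0.1667229742290042 -0.006366141158506215 0.05430755353159128 -0.0014952445902963276
-0.01 0.167 -0.0014
0.0 0.167 -0.0015
0.01 0.167 -0.0015
0.02 0.167 -0.0015
0.03 0.1669 -0.0015
0.04 0.1664 -0.0015
0.05 0.1673 -0.0015
```

Level in the gripper. The lens needs to go about (+1.4, +104) mm, and 110 mm down.

>>> {"op": "step_arm", "data": {"rows": [[0.0014,0.02,0,0.34,-0.11,0],[0,0.03,0,0,0,0],[0,0.03,0,0,0,0],[0,0.024,0,0,0,0],[0,0,-0.02,0,0,0],[0,0,-0.03,0,0,0],[0,0,-0.025,0,0,0],[0,0,-0.015,0,0,0],[0,0,-0.01,0,0,0],[0,0,0,0,0,0],[0,0,0,0,0,0]]}}

```text
time: 29.65
position: [0.4829, 0.0996, 0.3009]
tool_rot: [0.996, 0.086, 0.002, 0.0]
ft_force: [-0.6, 0.2, 0.1]
grip_width: 0.0235
grip_force: 50.0
```

```bash
python3 - <<'E'
from h import *
o=get_obs(); print(pose(o)); m=R.from_quat(o["tool_rot"]).as_matrix()
print("lens kin",(o["position"]+m@[.0945,-.0006,.1845]).round(4))
for n in("scene","side"):
    c=camera(n); W=cloud(c); im=c["pixels"]; cv2.imwrite(f"pics/{n}6.png",im)
    b=np.all((W>[.5,.05,.1])&(W<[.64,.18,.135]),-1)&(np.hypot(W[...,0]-.575,W[...,1]-.116)<.045)
    p=W[b]; print(n,len(p),cv2.minEnclosingCircle((p[:,:2]*1000).astype(np.float32)),np.percentile(p[:,2],[2,50,98]).round(4))
a=cv2.imread("pics/scene6.png")[190:340,290:440]; b=cv2.imread("pics/side6.png")[150:270,270:390]
cv2.imwrite("pics/j6.png",np.hstack([cv2.resize(a,(400,400),interpolation=2),cv2.resize(b,(400,400),interpolation=2)]))
E
```

```text
p [0.4829 0.0996 0.3009] x [0.985 0.172 0.003] y [ 0.172 -0.985  0.001] z [ 0.003 -0.    -1.   ] grasp [0.4835 0.0996 0.1369] F [-0.6  0.2  0.1] w 0.0235 g 50.0 t 29.65
lens kin [0.5765 0.1164 0.1167]
scene 687 ((573.4296264648438, 116.5145492553711), 41.8268928527832) [0.1223 0.1292 0.1341]
side 574 ((572.8482055664062, 114.0577621459961), 41.683204650878906) [0.1182 0.1267 0.1327]
```

View pics/j6.png

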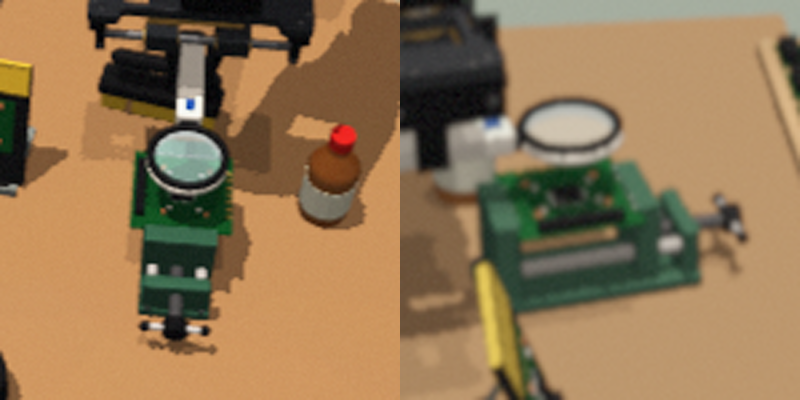

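The lens hangs over the board, with the chip visible beneath it in the side view (right, px 570,190), and the vice and stand untouched. It is still about 11 mm high, so I correct that.

>>> {"op": "step_arm", "data": {"rows": [[-0.001,0,-0.006,0,0,0],[0,0,-0.0055,0,0,0],[0,0,0,0,0,0],[0,0,0,0,0,0],[0,0,0,0,0,0]]}}

```text
time: 30.38
position: [0.4817, 0.0998, 0.289]
tool_rot: [0.996, 0.087, 0.001, 0.0]
ft_force: [0.7, -0.6, -0.7]
grip_width: 0.0238
grip_force: 50.0
```

```bash
python3 - <<'E'
from h import *
o=get_obs(); print(pose(o)); m=R.from_quat(o["tool_rot"]).as_matrix()
print("lens kin",(o["position"]+m@[.0945,-.0006,.1845]).round(4))
for n in("scene","side"):
    c=camera(n); W=cloud(c); im=c["pixels"]; g=cv2.cvtColor(im,cv2.COLOR_BGR2GRAY); cv2.imwrite(f"pics/{n}7.png",im)
    b=(g<70)&np.all((W>[.5,.05,.098])&(W<[.65,.19,.135]),-1)
    k,l,st,ce=cv2.connectedComponentsWithStats(b.astype(np.uint8)); i=1+np.argmax(st[1:,4]); p=W[l==i]
    (x,y),r=cv2.minEnclosingCircle((p[:,:2]*1000).astype(np.float32)); print(n,"rim",len(p),x,y,r,np.median(p[:,2]).round(4))
    b=(g<55)&np.all((W>[.54,.09,.068])&(W<[.61,.15,.085]),-1); k,l,st,ce=cv2.connectedComponentsWithStats(b.astype(np.uint8))
    for i in range(1,k):
        if st[i,4]>10: q=W[l==i]; print(" chip?",st[i],cv2.minAreaRect((q[:,:2]*1000).astype(np.float32)),np.median(q[:,2]).round(4))
E
python3 seat.py | tail -4
```

```text
p [0.4817 0.0998 0.289 ] x [0.985 0.172 0.002] y [ 0.172 -0.985  0.   ] z [ 0.002 -0.    -1.   ] grasp [0.482  0.0998 0.125 ] F [ 0.7 -0.6 -0.7] w 0.0238 g 50.0 t 30.38
lens kin [0.5751 0.1167 0.1047]
scene rim 220 576.3162231445312 116.65519714355469 38.46035385131836 0.1202
 chip? [346 261  28  15 196] ((595.516845703125, 123.74198913574219), (38.835243225097656, 66.59228515625), 18.956268310546875) 0.0738
side rim 16 551.30859375 103.48685455322266 18.220340728759766 0.1174
 chip? [326 203   8   6  34] ((599.9902954101562, 126.984619140625), (29.23834991455078, 16.155664443969727), 84.4594955444336) 0.0712
 chip? [304 205  26  10 153] ((568.68896484375, 113.5881576538086), (40.958251953125, 56.71183395385742), 86.98038482666016) 0.0721
s 0.055 z 0.106 113 front off mm: edges 8.4 mid 8.3 std 0.9
s 0.065 z 0.115 124 front off mm: edges 8.0 mid 8.2 std 0.9
s 0.075 z 0.125 132 front off mm: edges 8.2 mid 8.2 std 1.0
s 0.085 z 0.129 66 front off mm: edges 5.6 mid 5.6 std 2.7
```

```bash
python3 -c "
from rig import hand_in,get_obs
print(abs(get_obs()['joint_velocities']).max()); print(hand_in())"
```

```text
0.0016277274993667912
the job is handed in; nothing more can be done
None
```

The job is handed in at about 30 s of the 67 s: the reference board leans flush in the stand, released, after I re-seated its foot once with a gentle push. The magnifier is held still and level, its lens centred over the chip to within about 2 mm and about 30 mm above it.

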